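# Open a seed meter's shutter past its spring catch

### The job

Open the shutter of the seed meter that is bolted to the bench: hold its yellow spring catch bar down with one fingertip and, while it is down, push the blue post on the shutter with the other fingertip all the way to its stop, towards the robot's left. Then take the fingers away so that the catch springs back up and locks the shutter open. Nothing is to be gripped or lifted, and the sprocket, roller, bushing and seed cup stay where they are.

Things in the scene. Friction and masses are not known exactly. Their poses are not given: they have to be found in the camera images.
- meter: Grey housing fixed to bench, 116 (x) by 200 mm (y), deck 60 mm up. Origin: centre of its underside. x points away from the robot, y about to the robot's left (yaw up to 0.6 rad) is the way the shutter opens. Yellow catch bar along y centred on x = -27 mm, blue post centred on x = +27 mm: fingers 54 mm apart along x meet both. Strips on the deck at x = 3, 53 and y = 72 mm are 6 mm high.
- catch_top (a point): Centre of the yellow catch bar's top face, moving with it. Bar 26 mm wide (meter x), 150 mm long (meter y), 8 mm thick; released, its top is 84 mm above the bench, centred at x = -27, y = 0 mm of the meter. Press it anywhere along its length; a fingertip can slide along it. Teeth on its far edge (to x = -6 mm) block a lug of the shutter while the bar is up.
- catch (a joint): How far the catch bar is pressed straight down, in m: 0 released, 0.012 hard stop. Beyond 0.006 its teeth free the lug; 0.008 to 0.011 is a good depth. The spring needs about 2 N to start and 7 N at 0.010. Released with the lug in a notch it springs back to 0; between notches it cannot.
- post_face (a point): Centre, 100 mm above the bench, of the blue post's face to be pushed (on meter's -y side), moving with the shutter; at joint 0 it is at x = 27, y = -37 mm of the meter. Post 22 mm wide (x), 16 mm deep (y), from 65 to 112 mm above the bench; push at 72 to 105 mm, along the meter's +y. A lug arm 8 mm wide, 76 to 84 mm up, runs from mid-post towards the bar, to x = -14 mm.
- bolt (a joint): Shutter and post along the meter's +y, in m: 0 shut, 0.058 fully open at its stop. Starts between 0 and 0.009; with the catch up it is blocked at about 0.011, with the catch down it slides against 2.5 N of friction and stays where left. A middle notch lies at 0.025 to 0.035; the last notch, where the catch locks it open, begins at 0.053.
- stand: Fixed steel ring stand, base 130 mm by 160 mm by 10 mm, rod and clear funnel up to 310 mm high, well to the robot's left of the meter. Origin: centre of the base's underside. Not part of the job.
- cup: Red seed cup, loose, 68 mm across and 65 mm high, standing on the stand's base under the funnel. Origin: centre of its underside. Leave alone.
- sprocket: Loose steel sprocket lying flat, 66 mm across, 18 mm high at the hub, near the meter. Origin: centre of its underside. Leave alone.
- roller: Loose green nylon roller standing upright, 36 mm across, 45 mm high, near the meter. Origin: centre of its underside. Leave alone.
- bushing: Loose brass bushing standing upright, 30 mm across, 24 mm high, near the meter. Origin: centre of its underside. Leave alone.

How it is judged:
By the outcome, as a careful person would: the job done as asked, in the order asked, and still so for the second after the job is handed in, with the robot touching nothing.
It also fails if it takes over 38 s, if anything falls off the work surface, if the arm or the gripper's body presses on something with over 40 N, if the wrist force passes 120 N, or if a joint passes its speed limit or range.

### The arm

A 6-joint arm with a two-finger parallel gripper is mounted at the origin on the work surface. World frame = base frame: x ahead of the robot, y to its left, z up, the work surface at z = 0. Lengths are in m, angles in degrees, forces in N, time in s.
With the tool pointing down it reaches from about 0.325 to 0.775 m from the base axis. Payload 5.5 kg.
Tool frame: the origin (TCP) lies at the very end of the fingers, on their centre line; the grasp point (between the pads) lies 19 mm behind it (ctrl.grip_depth is the distance from the TCP to the grasp point, in m); z points along the fingers, y is the direction in which the jaws open and shut (so a half turn about z gives the same grasp; the last joint's range is limited). The gripper opens to 88 mm and grips with 3 to 60 N. Pads are 20 mm wide; open, the fingers measure 115 mm over their backs; the gripper's body (75 mm by 178 mm) begins 61 mm behind the grasp point.
Start: joints at [-70.972, 5.22, 70.514, -0, 104.267, -3.249], TCP at [0.227, -0.555, 0.223] pointing down, gripper open.
Joint ranges: [-164.24, 164.24], [-49.07, 125.15], [9.68, 141.18], [-86.29, 266.29], [3.28, 154.24], [-151.56, 151.56]. Speed limits (degrees/s): [147.25, 147.25, 172.46, 180, 180, 180].

### API

Orientations are given as [roll, pitch, yaw] about the fixed x, y, z axes, in that order (R = Rz(yaw) Ry(pitch) Rx(roll)).
In Python, from bench import readout, optics, sign_off, ctrl gives the robot as it stands.
- The arm moves only by the tool arm_command, never from a script. Its argument "series" is a list that holds one entry, the list of rows, each a list of 5 numbers: the shift along the tool's x, y, z in cm, then the turn about the tool's z in degrees, then the finger opening in cm, from 0 to 8.78. In form: [[[dx, dy, dz, yaw, grip], ...]]. A call has exactly 8 rows; each row shifts and turns the pose as measured when the row begins, along the tool's axes as they then stand; what a row does not reach is not made up. A row lasts 1/8 s, in which the tool goes at most 62.5 mm and 10.7 degrees, less where a joint would pass 70% of its speed; a pose out of reach is approached as far as the arm can. A call is refused whole if a number of a shift passes 6.25 or a number of a turn 10.7, either way. A call with a gripper value outside its range is refused whole. The fingers move at their own pace and stop on an object; the grip force is fixed at half the most. Time passes only in rows, so rows that do not move let the fingers close, or fill a call up. It gives the time, the measured TCP pose, the force and the opening at its end, in the units of the state.
- readout.state(): the state, without advancing time (a new reading comes with each control period).
- optics.snapshot(name): name is "scene" or "top" or "wrist"; returns a dict with "color" (480x640x3 uint8, red, green, blue), "range_z" (480x640 float32, m along the optical axis (not along the pixel's ray), 0 where there is no reading), "camera_matrix" (3x3 intrinsics, pixels), "extrinsics" (4x4, takes a point from camera to world coordinates); the wrist camera has in their place "tool_from_camera" (4x4, takes a point from camera to tool coordinates, whose origin is the TCP and whose axes are the flange's). Camera axes: x right, y up, looking along -z (the intrinsics and any distortion apply to the point x, -y, -z); pixel columns grow to the right and rows downward; lengths in m; the calibration is good to about 2 mm. A picture is of the moment at which its call begins: read the wrist's pose just before it.
- sign_off(): hands the job in, once; it reports no verdict.
The state is a dict: "time_s": time; "joints": joint angles; "qd": joint speeds; "tau": joint torques, N m; "eef_pos": TCP position; "tool_rot": TCP orientation; "wrist_force": force on the tool from outside, world axes, zero at the start; "torque": the same for the moment, N m; "width": finger opening in m.
Only numpy, scipy, OpenCV 4.12 (cv2) and the standard library are available. Lean on these libraries where they do the work, as an engineer would, in place of code of your own. Each camera call takes 0.05 s, during which the arm holds its last target. There are 200 camera calls.

## Working session

There is one attempt and no reset: what is moved stays moved. The work goes in short steps, Python scripts to look and compute and a tool call to move; the robot and the scene stay as the last step left them, time stands still between calls to the robot, and variables do not carry over. Pictures are saved under pics/ and viewed, on a budget of 10 in all, crops included, one or two more only if the job needs it, and the job is handed in when it is done.

Besides the shell and the picture viewer there is one more tool, called after "Call:" in YAML: its name, and indented under it one key for each argument. arm_command: Moves the arm, as the interface text tells. Its arguments: {"type":"object","properties":{"series":{"type":"array"}},"required":["series"]}

```bash
mkdir -p pics; cat > h.py <<'E'
import numpy as np, cv2
from bench import readout, optics, sign_off, ctrl
def pts(s, X=None):
    d=s["range_z"];K=s["camera_matrix"];v,u=np.mgrid[0:480,0:640]
    p=np.stack([(u-K[0,2])/K[0,0]*d,-(v-K[1,2])/K[1,1]*d,-d],-1)
    X=s["extrinsics"] if X is None else X
    return p@X[:3,:3].T+X[:3,3]
E
python3 - <<'E'
from h import *
s=optics.snapshot("top");cv2.imwrite("pics/top.png",s["color"][...,::-1]);P=pts(s)
np.save("topP.npy",P);np.save("topC.npy",s["color"])
print(s.keys(),readout.state())
hsv=cv2.cvtColor(s["color"],cv2.COLOR_RGB2HSV)
for n,lo,hi in(("yel",(22,120,90),(35,255,255)),("blue",(100,120,60),(125,255,255))):
    m=cv2.inRange(hsv,lo,hi)>0; m&=s["range_z"]>0
    v,u=np.nonzero(m);p=P[m];print(n,m.sum(),np.median(u),np.median(v),np.median(p,0),p.min(0),p.max(0))
E
```

```text
dict_keys(['color', 'range_z', 'camera_matrix', 'extrinsics']) {'time_s': 0.05, 'joints': array([-7.09718253e+01,  5.26123205e+00,  7.05807508e+01, -6.73952560e-05,
        1.04267989e+02, -3.24836479e+00]), 'qd': array([-0.02439243, -0.05619088, -0.12493364,  0.06016418,  0.11161543,
        0.00398758]), 'tau': array([ 1.38754778e-03, -4.48203850e+01, -4.07905340e+01,  7.02133449e-02,
        2.87764356e-02, -1.08514084e-04]), 'eef_pos': array([ 0.22734844, -0.55493191,  0.22153763]), 'tool_rot': array([-1.79890201e+02, -6.16622432e-03,  2.22765170e+01]), 'wrist_force': array([-0.16907841, -0.24760938,  0.08906647]), 'torque': array([0.02747529, 0.03315789, 0.01277632]), 'width': 0.08788151827046152}
yel 1358 393.0 278.0 [ 0.51830788 -0.03109787  0.08177379] [-0.10708506 -0.22597585 -0.75421529] [0.63968798 1.21669826 0.08915968]
blue 71 418.0 243.0 [ 0.59028399 -0.08329303  0.11115165] [ 0.58010051 -0.09258713  0.10263673] [ 0.60186603 -0.07513892  0.11640586]
```

View pics/top.png

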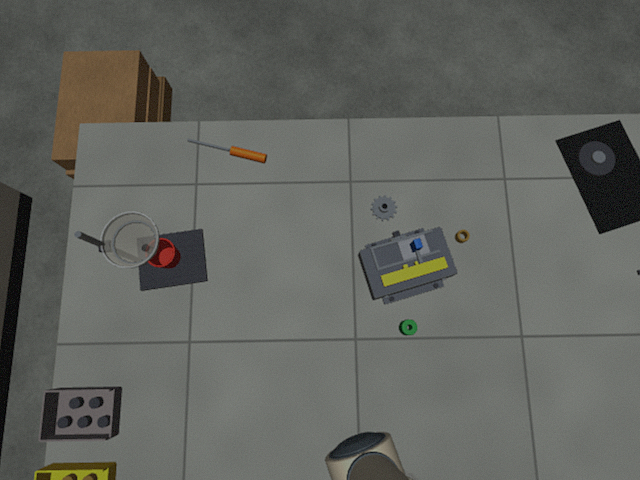

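The top view shows the meter near (408,265), with the yellow bar running (382,282) to (447,263) and the blue post at (418,244). The green roller is at (408,327), the bushing at (461,236), the sprocket at (384,208), and the stand and cup are far to the left.

```bash
cat > est.py <<'E'
from h import *
def fit(P,C,box=None):
    hsv=cv2.cvtColor(C,cv2.COLOR_RGB2HSV);z=P[...,2]
    near=(np.hypot(P[...,0]-.53,P[...,1]+.05)<.2)
    m=(cv2.inRange(hsv,(22,120,60),(35,255,255))>0)&near&(z>.06)&(z<.095)
    p=P[m];r=cv2.minAreaRect((p[:,:2]*1000).astype(np.float32))
    b=(cv2.inRange(hsv,(100,120,40),(125,255,255))>0)&near&(z>.104)&(z<.12)
    q=P[b];rb=cv2.minAreaRect((q[:,:2]*1000).astype(np.float32))
    d=p[:,:2]-p[:,:2].mean(0);e=np.linalg.svd(d,full_matrices=False)[2][0];e*=np.sign(e[1])
    psi=np.arctan2(-e[0],e[1])
    print("bar rect",r,"z",np.median(p[:,2]),"n",m.sum(),"yaw pca",np.degrees(psi))
    print("post top rect",rb,"mean",q.mean(0),"n",b.sum())
    c=np.array(r[0])/1000; o=c+.027*np.array([np.cos(psi),np.sin(psi)])
    R=np.array([[np.cos(psi),np.sin(psi)],[-np.sin(psi),np.cos(psi)]])
    print("bar c",c,"origin",o,"post in meter mm",R@(np.array(rb[0])/1000-o)*1000)
E
python3 - <<'E'
from est import *
fit(np.load("topP.npy"),np.load("topC.npy"))
E
```

```text
bar rect ((537.1692504882812, -77.52926635742188), (33.4156379699707, 148.4323272705078), 15.819806098937988) z 0.08360067145490824 n 807 yaw pca 15.621754393432331
post top rect ((590.4685668945312, -84.35013580322266), (20.314559936523438, 14.692323684692383), 14.88449478149414) mean [ 0.59059022 -0.08388594  0.11107896] n 67
bar c [ 0.53716925 -0.07752927] origin [ 0.56317188 -0.07025856] post in meter mm [ 22.49369933 -20.92164229]
```

Call:
arm_command:
  series:
    - [[4.6, -3.0, 0, -10, 4.05], [5.1, -2.1, 0, -10, 4.05], [5.4, -1.2, 0, -10, 4.05], [5.5, -0.3, 0, -10, 4.05], [5.4, 0.7, 0, -10, 4.05], [5.2, 1.6, 0, -10, 4.05], [4.9, 2.5, 0, -10, 4.05], [4.4, 3.3, 0, -10, 4.05]]

```text
time_s: 1.05
eef_pos: [0.4759, -0.1809, 0.2156]
tool_rot: [-179.7, -0.7, 104.4]
wrist_force: [0.6, -0.7, 0.7]
width: 0.0406
```

```bash
cat > wr.py <<'E'
from est import *
import sys
from scipy.spatial.transform import Rotation as Ro
st=readout.state();s=optics.snapshot("wrist")
T=np.eye(4);T[:3,:3]=Ro.from_euler("xyz",st["tool_rot"],degrees=True).as_matrix();T[:3,3]=st["eef_pos"]
X=T@s["tool_from_camera"];P=pts(s,X)
cv2.imwrite(sys.argv[1],s["color"][...,::-1]);np.save("wP.npy",P);np.save("wC.npy",s["color"])
print(st["eef_pos"],st["tool_rot"],st["wrist_force"],st["width"])
fit(P,s["color"])
E
python3 wr.py pics/w1.png
```

```text
[ 0.47588583 -0.18089211  0.21555613] [-179.7495509    -0.66777173  104.41406139] [ 0.57155195 -0.67412622  0.70393039] 0.0405813536269439
bar rect ((540.1547241210938, -68.7118148803711), (39.60105514526367, 154.0123748779297), 16.778121948242188) z 0.0836916150288807 n 5486 yaw pca 16.34991217687495
post top rect ((590.0132446289062, -80.62084197998047), (21.8682918548584, 8.254456520080566), 14.347987174987793) mean [ 0.59055681 -0.07941131  0.11104829] n 243
bar c [ 0.54015472 -0.06871181] origin [ 0.56606286 -0.06111124] post in meter mm [ 17.48983987 -25.46274027]
```

View pics/w1.png

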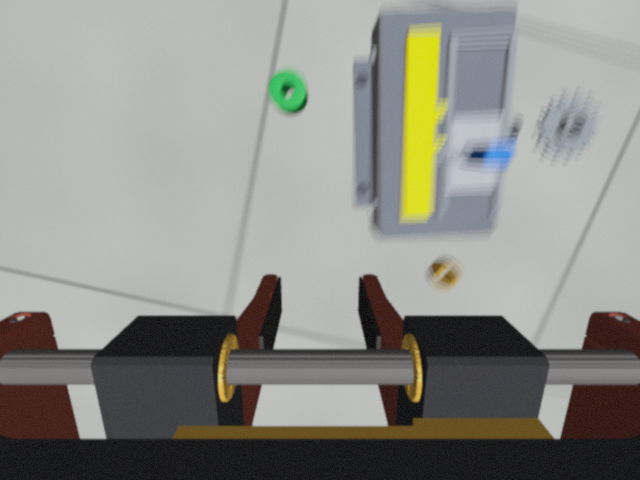

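Call:
arm_command:
  series:
    - [[0.9, 2.7, 1, -1.2, 4.05], [0.9, 2.7, 1, 0, 4.05], [0.9, 2.7, 1, 0, 4.05], [0.9, 2.7, 1, 0, 4.05], [0, 0, 0, 0, 4.05], [0, 0, 0, 0, 4.05], [0, 0, 0, 0, 4.05], [0, 0, 0, 0, 4.05]]

```text
time_s: 2.1
eef_pos: [0.5728, -0.1076, 0.1718]
tool_rot: [-179.6, -1.0, 106.4]
wrist_force: [0.1, -0.4, -0.9]
width: 0.0402
```

```bash
python3 wr.py pics/w2.png; python3 -c "
from bench import readout;print(readout.state()['qd'])"
```

```text
[ 0.57280226 -0.10756194  0.17183204] [-179.61754985   -0.98264706  106.41222856] [ 0.10447777 -0.44778608 -0.85224284] 0.04019247451429076
bar rect ((539.6075439453125, -81.83464813232422), (33.57326126098633, 158.97401428222656), 15.818578720092773) z 0.08383545201124859 n 6871 yaw pca 16.510058803967727
post top rect ((592.0498046875, -83.69342803955078), (21.311059951782227, 15.577672958374023), 16.696147918701172) mean [ 0.59157996 -0.08310184  0.11134328] n 729
bar c [ 0.53960754 -0.08183465] origin [ 0.56549433 -0.07416169] post in meter mm [ 22.75182402 -16.68537627]
[ 0.20298111  0.13457261 -0.0625196   0.05775955 -0.14370532  0.14198357]
```

View pics/w2.png

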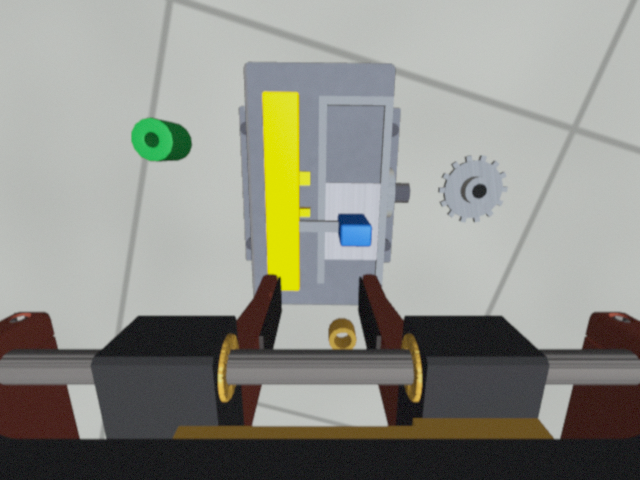

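The view is sharp. The bar covers columns 264–299 and rows 92–290, the post top is at (354,226), and the lug arm runs from the post to the bar below the tooth at (305,212). Next I fit the edges more tightly.

```bash
cat > fine.py <<'E'
from h import *
P=np.load("wP.npy");C=np.load("wC.npy");z=P[...,2];hsv=cv2.cvtColor(C,cv2.COLOR_RGB2HSV)
near=np.hypot(P[...,0]-.53,P[...,1]+.05)<.2
m=(cv2.inRange(hsv,(22,120,60),(35,255,255))>0)&near&(abs(z-.084)<.006)
# per-row left (outer) and right edges of the bar
L=[];Rr=[]
for v in range(100,265):
    u=np.nonzero(m[v])[0]
    if len(u)>10: L.append(P[v,u[0],:2])
    if len(u)>10 and not 165<v<225: Rr.append(P[v,u[-1],:2])
for n,e in(("L",L),("R",Rr)):
    a=cv2.fitLine(np.float32(e)*1000,cv2.DIST_HUBER,0,.01,.01).ravel();a[:2]*=np.sign(a[1])
    print(n,a,"yaw",np.degrees(np.arctan2(-a[0],a[1])))
b=(cv2.inRange(hsv,(100,120,40),(125,255,255))>0)&near&(z>.107)&(z<.12)
psi=np.radians(16.3);R=np.array([[np.cos(psi),np.sin(psi)],[-np.sin(psi),np.cos(psi)]])
for n,e in(("L",L),("R",Rr),("bar",P[m][:,:2]),("post",P[b][:,:2])):
    q=np.array(e)@R.T*1000;print(n,np.percentile(q,[1,50,99],axis=0).round(1).tolist())
from bench import readout
st=readout.state();print("tcp in meter-axes",R@st["eef_pos"][:2]*1000, st["eef_pos"],st["tool_rot"])
E
python3 fine.py
```

```text
L [-2.7285075e-01  9.6205640e-01  5.1856329e+02 -6.7110016e+01] yaw 15.833974
R [-2.7417696e-01  9.6167928e-01  5.4182727e+02 -5.7136665e+01] yaw 15.912971
L [[478.0, -276.1], [478.9, -213.1], [479.8, -157.4]]
R [[503.2, -276.9], [504.1, -191.9], [504.4, -157.0]]
bar [[478.7, -296.5], [492.3, -214.6], [509.6, -151.9]]
post [[534.2, -254.1], [544.4, -246.0], [554.9, -238.9]]
tcp in meter-axes [ 519.60494974 -264.03250035] [ 0.57282471 -0.10758398  0.1718778 ] [-179.61963941   -0.97783137  106.40824206]
```

Call:
arm_command:
  series:
    - [[-0.6, -0.1, 0, 0.5, 4.05], [-0.6, -0.1, 1, 0, 4.05], [0, 0, 2, 0, 4.05], [0, 0, 2, 0, 4.05], [0, 0, 1.5, 0, 4.05], [0, 0, 0.5, 0, 4.05], [0, 0, 0, 0, 4.05], [0, 0, 0, 0, 4.05]]

```text
time_s: 3.15
eef_pos: [0.5724, -0.1196, 0.0953]
tool_rot: [-179.5, -1.0, 105.8]
wrist_force: [0.2, -0.4, -0.0]
width: 0.0406
```

```bash
sed -i 's/16.3/15.9/' fine.py; python3 wr.py pics/w3.png; python3 fine.py | tail -2
```

```text
[ 0.57240891 -0.11963273  0.09533549] [-179.50194779   -1.03949113  105.83244974] [ 0.21496179 -0.42390943 -0.00087647] 0.04060314396218466
bar rect ((538.5137939453125, -77.3350601196289), (34.04708480834961, 150.08714294433594), 15.828889846801758) z 0.08384531367197298 n 13591 yaw pca 17.236109506615517
post top rect ((592.0101928710938, -83.7759780883789), (21.71631622314453, 15.989948272705078), 14.982501029968262) mean [ 0.59144711 -0.08305905  0.11124997] n 1667
bar c [ 0.53851379 -0.07733506] origin [ 0.56430127 -0.06933469] post in meter mm [ 22.18546376 -22.00318789]
post [[535.8, -250.1], [546.2, -242.0], [556.8, -235.1]]
tcp in meter-axes [ 517.7784332 -271.8964078] [ 0.57245744 -0.11964383  0.09544332] [-179.51161635   -1.03501024  105.83159168]
```

View pics/w3.png

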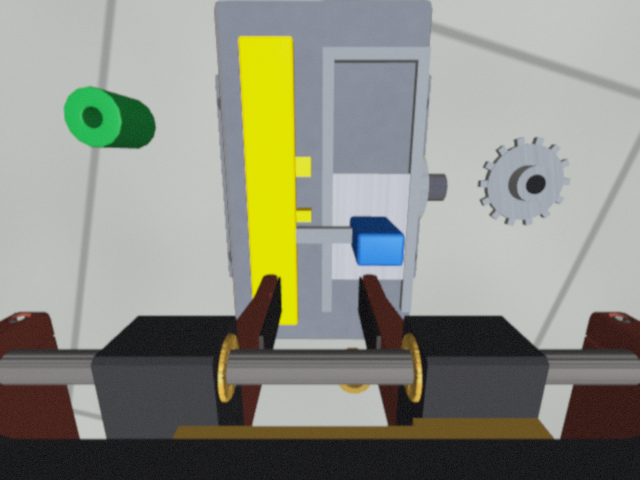

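The fingertips straddle correctly, one over the bar near (265,280) and the other behind the post, about 12 mm clear. Now press down, with a 1.5 mm centring shift.

Call:
arm_command:
  series:
    - [[0, 0.15, 0.5, 0, 4.05], [0, 0, 0.5, 0, 4.05], [0, 0, 0.4, 0, 4.05], [0, 0, 0.3, 0, 4.05], [0, 0, 0.2, 0, 4.05], [0, 0, 0.1, 0, 4.05], [0, 0, 0, 0, 4.05], [0, 0, 0, 0, 4.05]]

```text
time_s: 4.2
eef_pos: [0.5748, -0.1193, 0.079]
tool_rot: [-179.8, -0.9, 105.8]
wrist_force: [-2.0, 1.0, 4.5]
width: 0.0406
```

Call:
arm_command:
  series:
    - [[0, 0, 0.2, 0, 4.05], [0, 0, 0.2, 0, 4.05], [0, 0, 0.15, 0, 4.05], [0, 0, 0, 0, 4.05], [0, 0, 0, 0, 4.05], [0, 0, 0, 0, 4.05], [0, 0, 0, 0, 4.05], [0, 0, 0, 0, 4.05]]

```text
time_s: 5.2
eef_pos: [0.5748, -0.1193, 0.0783]
tool_rot: [-179.9, -0.8, 105.8]
wrist_force: [-2.8, -0.1, 4.8]
width: 0.0406
```

Call:
arm_command:
  series:
    - [[0, 0, 0.2, 0, 4.05], [0, 0, 0.2, 0, 4.05], [0, 0, 0.2, 0, 4.05], [0, 0, 0.2, 0, 4.05], [0, 0, 0.2, 0, 4.05], [0, 0, 0.2, 0, 4.05], [0, 0, 0.2, 0, 4.05], [0, 0, 0.2, 0, 4.05]]

```text
time_s: 6.2
eef_pos: [0.575, -0.1194, 0.0722]
tool_rot: [179.9, -0.6, 105.8]
wrist_force: [-5.4, 1.2, 12.3]
width: 0.0404
```

Call:
arm_command:
  series:
    - [[0, 0, -0.1, 0, 4.05], [0, 0, 0.1, 0, 4.05], [0.1, 0, 0.1, 0, 4.05], [0.1, 0, 0.1, 0, 4.05], [0.1, 0, 0.1, 0, 4.05], [0.1, 0, 0.1, 0, 4.05], [0.1, 0, 0.1, 0, 4.05], [0.1, 0, 0.1, 0, 4.05]]

```text
time_s: 7.2
eef_pos: [0.5748, -0.1193, 0.0752]
tool_rot: [179.6, 0.2, 105.7]
wrist_force: [-2.4, -2.3, 6.0]
width: 0.0406
```

```bash
python3 wr.py pics/w4.png; python3 fine.py | tail -2
```

```text
[ 0.57481872 -0.11925136  0.07522793] [179.59958439   0.22024987 105.66438011] [-2.38681836 -2.33714959  6.03548144] 0.04060714869756648
bar rect ((538.463623046875, -77.19052124023438), (34.086483001708984, 150.51824951171875), 15.94900894165039) z 0.07461077790810156 n 15630 yaw pca 16.82945619439031
post top rect ((592.195556640625, -83.80474090576172), (22.200830459594727, 16.20297622680664), 16.094667434692383) mean [ 0.59129559 -0.08295008  0.11110357] n 2216
bar c [ 0.53846362 -0.07719052] origin [ 0.56430723 -0.06937338] post in meter mm [ 22.51566183 -21.88761804]Traceback (most recent call last):
  File "fine.py", line 12, in <module>
    a=cv2.fitLine(np.float32(e)*1000,cv2.DIST_HUBER,0,.01,.01).ravel();a[:2]*=np.sign(a[1])
      ~~~~~~~~~~~^^^^^^^^^^^^^^^^^^^^^^^^^^^^^^^^^^^^^^^^^^^^^
cv2.error: OpenCV(4.12.0) /io/opencv/modules/imgproc/src/linefit.cpp:618: error: (-215:Assertion failed) npoints2 >= 0 || npoints3 >= 0 in function 'fitLine'
```

View pics/w4.png

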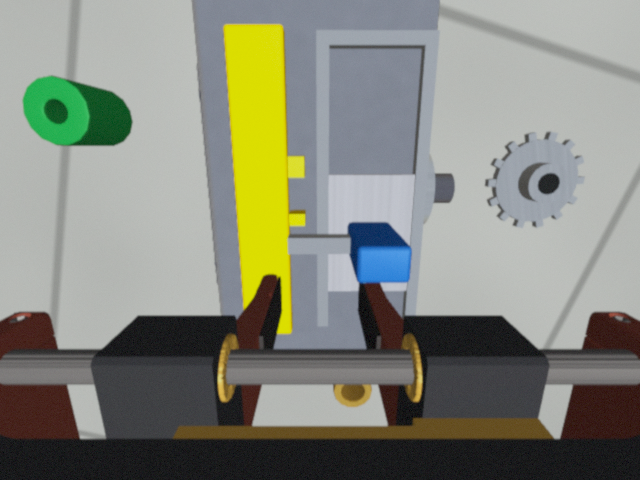

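The catch is down: the bar top reads 0.0746 (about 9.4 mm pressed), and the post is not yet touched. Friction held the fingertip, so I use bigger steps along x.

Call:
arm_command:
  series:
    - [[0.3, 0, 0.12, 0, 4.05], [0.3, 0, 0.12, 0, 4.05], [0.3, 0, 0.12, 0, 4.05], [0.3, 0, 0.12, 0, 4.05], [0.3, 0, 0.12, 0, 4.05], [0.3, 0, 0.12, 0, 4.05], [0.3, 0, 0.12, 0, 4.05], [0.3, 0, 0.12, 0, 4.05]]

```text
time_s: 8.25
eef_pos: [0.5756, -0.1101, 0.0769]
tool_rot: [178.7, 2.1, 105.3]
wrist_force: [-0.1, -4.8, 6.0]
width: 0.0404
```

Call:
arm_command:
  series:
    - [[0, 0, 0.25, 0, 4.05], [0.1, 0, 0.25, 0, 4.05], [0.4, 0, 0.2, 0, 4.05], [0.5, 0, 0.18, 0, 4.05], [0.6, 0, 0.18, 0, 4.05], [0.6, 0, 0.18, 0, 4.05], [0.6, 0, 0.18, 0, 4.05], [0.6, 0, 0.18, 0, 4.05]]

```text
time_s: 9.25
eef_pos: [0.5744, -0.0962, 0.0739]
tool_rot: [177.8, 4.5, 104.7]
wrist_force: [0.7, -8.8, 8.0]
width: 0.0406
```

Call:
arm_command:
  series:
    - [[0.3, -0.4, 0.18, -0.6, 4.05], [0.6, -0.4, 0.18, -0.6, 4.05], [0.8, -0.4, 0.18, 0, 4.05], [0.8, -0.3, 0.18, 0, 4.05], [0.8, -0.3, 0.18, 0, 4.05], [0.8, -0.2, 0.18, 0, 4.05], [0.6, -0.1, 0.18, 0, 4.05], [0.3, 0, 0.18, 0, 4.05]]

```text
time_s: 10.25
eef_pos: [0.5621, -0.0735, 0.076]
tool_rot: [175.0, 7.7, 105.2]
wrist_force: [-4.0, -7.5, 9.6]
width: 0.0406
```

```bash
python3 wr.py pics/w5.png; python3 - <<'E'
from bench import readout
import numpy as np
e=readout.state()["eef_pos"]*1000;p=np.radians(15.9);c,s=np.cos(p),np.sin(p);print(c*e[0]+s*e[1],-s*e[0]+c*e[1],e[2])
E
```

```text
[ 0.56209528 -0.07349402  0.07596355] [175.03341287   7.65754338 105.15885346] [-4.01835212 -7.49205101  9.62122789] 0.040580825464329215
bar rect ((540.1351928710938, -83.31629943847656), (33.566524505615234, 163.05245971679688), 15.864336967468262) z 0.0725461217898129 n 8293 yaw pca 19.59099627133891
post top rect ((580.9785766601562, -44.866371154785156), (21.86769676208496, 20.15507698059082), 16.830469131469727) mean [ 0.5792715  -0.04189333  0.11072381] n 2178
bar c [ 0.54013519 -0.0833163 ] origin [ 0.56557217 -0.0742631 ] post in meter mm [24.37136319 22.52913731]
520.4149073593718 -224.64327115011568 75.9626415699094
```

View pics/w5.png

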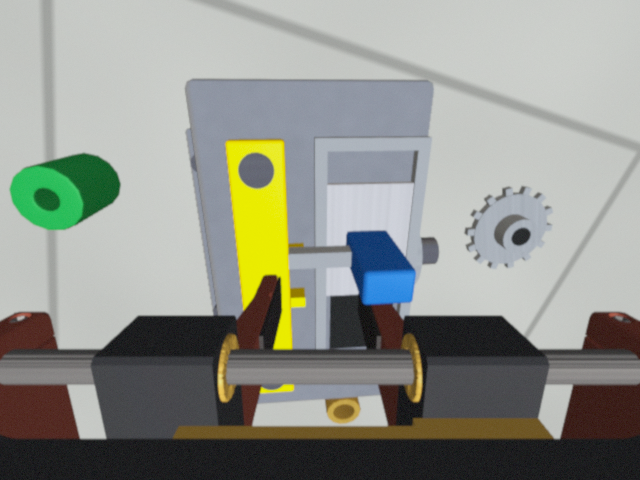

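The lug is past the first tooth and beside the second, and the shutter is at about 50 mm. The catch is fully down. I'll push the rest of the way to the stop.

Call:
arm_command:
  series:
    - [[0.5, -0.1, 0.14, 0, 4.05], [0.6, -0.1, 0.14, 0, 4.05], [0.6, -0.1, 0.14, 0, 4.05], [0.6, -0.1, 0.14, 0, 4.05], [0.6, 0, 0.14, 0, 4.05], [0.6, 0, 0.14, 0, 4.05], [0.5, 0, 0.14, 0, 4.05], [0.3, 0, 0.14, 0, 4.05]]

```text
time_s: 11.3
eef_pos: [0.5606, -0.0669, 0.0767]
tool_rot: [173.7, 11.5, 103.7]
wrist_force: [-2.8, -5.6, 9.6]
width: 0.0406
```

```bash
python3 wr.py pics/w6.png; python3 - <<'E'
from bench import readout
import numpy as np
e=readout.state()["eef_pos"]*1000;p=np.radians(15.9);c,s=np.cos(p),np.sin(p);print(c*e[0]+s*e[1],-s*e[0]+c*e[1],e[2])
E
```

```text
[ 0.56060767 -0.06688072  0.07672194] [173.69740021  11.53668136 103.7234884 ] [-2.78096933 -5.55660377  9.55145624] 0.04057642917689728
bar rect ((540.3649291992188, -83.5390396118164), (33.830265045166016, 164.03396606445312), 15.884081840515137) z 0.07212114005651624 n 7532 yaw pca 20.187472110097097
post top rect ((578.9149169921875, -37.62479782104492), (21.936328887939453, 22.011863708496094), 18.2785701751709) mean [ 0.57688206 -0.03361164  0.11058701] n 2180
bar c [ 0.54036493 -0.08353904] origin [ 0.56570628 -0.07422153] post in meter mm [25.02648707 29.79033067]
520.8295162817221 -217.8435354554657 76.72627171066802
```

Call:
arm_command:
  series:
    - [[0.7, -0.1, 0.12, -0.5, 4.05], [0.8, -0.1, 0.12, -0.5, 4.05], [0.8, -0.1, 0.12, 0, 4.05], [0.8, -0.1, 0.12, 0, 4.05], [0.8, 0, 0.12, 0, 4.05], [0.8, 0, 0.12, 0, 4.05], [0.8, 0, 0.12, 0, 4.05], [0.8, 0, 0.12, 0, 4.05]]

```text
time_s: 12.35
eef_pos: [0.5614, -0.0691, 0.0785]
tool_rot: [172.0, 18.1, 101.6]
wrist_force: [1.4, -25.3, 8.3]
width: 0.0406
```

```bash
python3 wr.py pics/w7.png; python3 - <<'E'
from bench import readout
import numpy as np
e=readout.state()["eef_pos"]*1000;p=np.radians(15.9);c,s=np.cos(p),np.sin(p);print(c*e[0]+s*e[1],-s*e[0]+c*e[1],e[2])
E
```

```text
[ 0.56142754 -0.06905337  0.07847545] [171.99887335  18.10900703 101.56870641] [  1.36640174 -25.30758961   8.2942413 ] 0.04058033668714156
bar rect ((534.7507934570312, -64.21440887451172), (33.927207946777344, 124.35485076904297), 15.939210891723633) z 0.07216068597915844 n 7680 yaw pca 20.434833510208108
post top rect ((579.114501953125, -38.10683059692383), (21.904869079589844, 23.76045799255371), 15.770931243896484) mean [ 0.57665187 -0.03301621  0.1103385 ] n 2102
bar c [ 0.53475079 -0.06421441] origin [ 0.56005168 -0.05478758] post in meter mm [23.68714302  8.97540014]
521.066204576687 -220.20014768512954 78.52290202179722
```

View pics/w7.png

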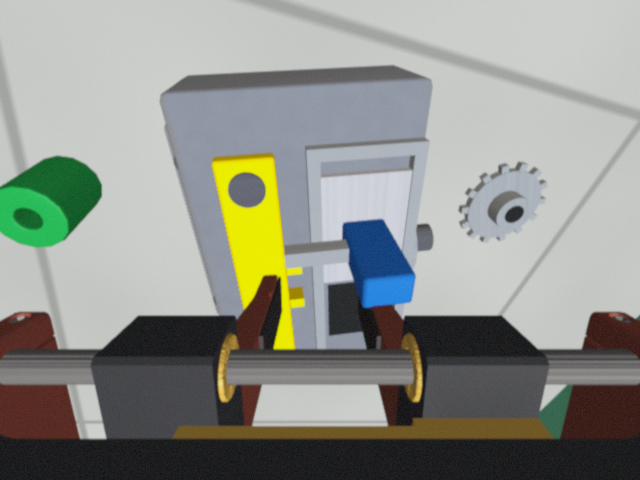

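The shutter is at the stop: the force rose to 25 N with no further post movement, and the lug at (318,252) is beyond the last tooth. Now back off slightly and lift straight up in world axes.

Call:
arm_command:
  series:
    - [[-0.2, 0, 0.1, 0, 4.05], [-0.4, 0, 0.1, 0, 4.05], [-0.4, 0.1, -0.5, 0, 4.05], [-0.5, 0.2, -1.2, 0, 4.05], [-0.7, 0.3, -1.9, 0, 4.05], [-0.9, 0.3, -2.5, 0, 4.05], [-0.9, 0.3, -2.5, 0, 4.05], [0, 0, 0, 0, 4.05]]

```text
time_s: 13.4
eef_pos: [0.5651, -0.0812, 0.1802]
tool_rot: [171.6, 18.2, 101.4]
wrist_force: [-0.1, -0.6, -0.1]
width: 0.0405
```

```bash
python3 wr.py pics/w8.png; sed -n 1,1p h.py >/dev/null; python3 - <<'E'
from est import *
s=optics.snapshot("top");cv2.imwrite("pics/top2.png",cv2.resize(s["color"][150:350,330:490,::-1],None,fx=3,fy=3));fit(pts(s),s["color"])
E
```

```text
[ 0.56514028 -0.08120633  0.18015699] [171.57664899  18.15358277 101.35717837] [-0.10626902 -0.61096401 -0.05810631] 0.04054474425372575
bar rect ((536.801025390625, -76.99995422363281), (36.45759201049805, 149.18258666992188), 15.838372230529785) z 0.08379489188052294 n 7182 yaw pca 16.01997973569467
post top rect ((577.9249267578125, -34.95112228393555), (21.183208465576172, 15.43471622467041), 16.07468032836914) mean [ 0.57724544 -0.03397501  0.11098674] n 865
bar c [ 0.53680103 -0.07699995] origin [ 0.56275249 -0.0695487 ] post in meter mm [24.13119909 29.06681977]
bar rect ((556.3408203125, -148.192138671875), (0.0, 0.0), 0.0) z 0.08495466265183771 n 1 yaw pca -0.0
post top rect ((0.0, 0.0), (0.0, 0.0), 0.0) mean [nan nan nan] n 0
bar c [ 0.55634082 -0.14819214] origin [ 0.58334082 -0.14819214] post in meter mm [-583.34082031  148.19213867]est.py:12: RuntimeWarning: Mean of empty slice.
  print("post top rect",rb,"mean",q.mean(0),"n",b.sum())
  ret = um.true_divide(
```

View pics/w8.png

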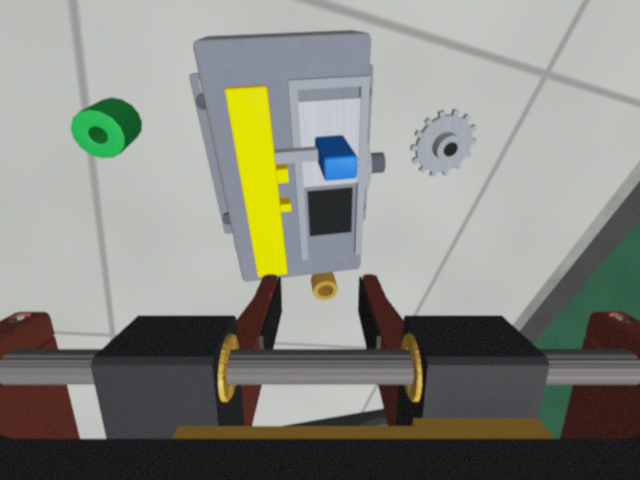

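The catch is back up (bar top at 0.0838 m), and the lug at (297,155) is past the last tooth at (282,175). The post centre is at meter y = 29 mm, so the bolt is at about 58 mm. The roller, sprocket and bushing look undisturbed.

```bash
python3 -c "
from bench import sign_off;print(sign_off())"
```

```text
the job is handed in; nothing more can be done
None
```

The seed meter shutter is open and locked, and I handed the job in at about 13.5 s of the 38 s allowed. One fingertip held the yellow catch bar 7–12 mm down while the other pushed the blue post to its stop. I then backed off and lifted clear so the catch could spring up.

**Last checks, after lifting clear:**
- **Catch:** the bar top is at 83.8 mm, against 84 mm when released, so it is back up.
- **Shutter:** the post centre is at meter y ≈ +29 mm, which puts the bolt at about 58 mm, fully open. The lug is past the last tooth.
- **At the stop:** the force along the push rose to 25 N and the post moved no further.
- **Contact:** the wrist force is about 0.6 N with the fingers about 100 mm above where they pressed, so the robot is touching nothing.
- **Loose parts:** the roller, sprocket and bushing look unmoved by eye in the last wrist picture. The cup and stand were out of view there, and the arm never went near them.

**What went wrong or could not be checked:**
- The tool tilted to about 18° during the push because I had no way to correct tilt. It caused no unwanted contact that I saw.
- The bar was pressed against its hard stop, at about 12 N upward force at most, which is deeper than the suggested 8–11 mm.
- The final top-camera check failed because the arm blocked the view, so the final figures come from the wrist camera alone.

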